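Fit the spacer bushes, then back up the hidden bolt head

ROBOT

A 6-joint arm with a two-finger parallel gripper is mounted at the origin on a cart in front of the work surface, level with it; the furniture and walls round the work are solid. World frame = base frame: x ahead of the robot, y to its left, z up, the work surface at z = 0. Lengths are in m, angles in degrees, forces in N, time in s.
With the tool pointing down it reaches from about 0.3 to 0.75 m from the base axis. Payload 8.5 kg.
Tool frame: the origin (TCP) lies on the centre line of the jaws, within the pads' length; the fingertips stand 19 mm ahead of it and the grasp point (between the pads) is the TCP (env.tcp_to_tips is the z of the fingertips in the tool frame, in m); z points along the fingers, y is the line along which they close (so a half turn about z gives the same grasp; the last joint's range is limited). The gripper opens to 85 mm and grips with 20 to 120 N. Pads are 22 mm wide; open, the fingers measure 114 mm over their backs; the gripper's body (76 mm by 85 mm) begins 54 mm behind the grasp point. The pads swing forward as they close: fully open they stand 13 mm farther back than shut.
Start: joints at [33.558, 21.807, 74.336, -0, 83.858, -12.336], TCP at [0.383, 0.395, 0.25] pointing down, gripper open.
Joint ranges: [-178.18, 178.18], [-50.72, 133.34], [12.68, 142.11], [-81.47, 261.47], [9.98, 163.14], [-165.26, 165.26]. Speed limits (degrees/s): [136.94, 136.94, 180, 180, 180, 180].

INTERFACE

Orientations are given as a 3x3 rotation matrix whose columns are the frame's x, y, z axes.
In Python, from rig import env gives the robot as it stands.
- The arm moves only by the tool servo_tool, never from a script. Its argument "steps" is a list of rows, each an object of numbers: "tx", "ty", "tz": the shift along the world's x, y, z in cm; "yaw": the turn about the world's z in degrees; "claw": the finger opening in cm, from 0 to 8.54. In form: [{"tx": .., "ty": .., "tz": .., "yaw": .., "claw": ..}, ...]. A call has 1 to 20 rows; each row shifts and turns the commanded pose from where the row before left it; what a row does not reach is not made up. A row lasts 1/10 s, in which the tool goes at most 50 mm and 8.59 degrees, less where a joint would pass 70% of its speed; a pose out of reach is approached as far as the arm can. A call with a gripper value outside its range is refused whole. The fingers move at their own pace and stop on an object; "newtons" is the grip in N (left out, the last holds). Time passes only in rows, so rows that do not move let the fingers close. It gives the time, the measured TCP pose, the force, the opening and the grip force at its end, in the units of the state.
- env.observe(): the state, without advancing time (a new reading comes with each control period).
- env.get_image(name): name is "side" or "top"; returns (picture, depth): 480x640x3 uint8, red, green, blue; 480x640 float32, m along the optical axis (not along the pixel's ray), 0 where there is no reading.
- env.camera_model(name): a dict with "fovy" (degrees; the focal length in pixels is half the picture's height over the tangent of half this angle, whatever the lens; pixels are square), "cx", "cy" (the principal point, pixels), "dist_coeffs" ([k1, k2, p1, p2, k3] as OpenCV has them; the pictures are not rectified), "T" (4x4, takes a point from camera to world coordinates). Camera axes: x right, y down, z forward; pixel columns grow to the right and rows downward; lengths in m; the calibration is good to about 2 mm. A picture is of the moment at which its call begins. camera_model takes no time and is no camera call.
- env.close_job(): hands the job in; it is judged then, once.
The state is a dict: "time_s": time; "q": joint angles; "qvel": joint speeds; "joint_efforts": joint torques, N m; "position": TCP position; "tool_rot": TCP orientation; "ft_force": force on the tool from outside, world axes, zero at the start; "wrist_torque": the same for the moment, N m; "grip_width": finger opening in m; "gripper_force": force on a finger pad.
Only numpy, scipy, OpenCV 4.12 (cv2) and the standard library are available. Lean on these libraries where they do the work, as an engineer would, in place of code of your own. Each camera call takes 0.05 s, during which the arm holds its last target. There are 200 camera calls.

TASK

Get the clamping fixture ready for its nut to be tightened: first slip the two loose steel bushes down over the fixture's two pins, each on the pin of its own length so that it sits on the base plate with its top flush with the pin's, and let go of them. Then reach down into the narrow gap behind the bracket, grip the bolt's bar-shaped head firmly by its two long flat sides so that the bar stands upright and the spanner hanging on the nut is lifted level, and finish while still holding it there against the spanner's weight; the phone, the small spool and the flux pot stay where they are.

Things in the scene. Friction and masses are not known exactly. Their poses are not given: they have to be found in the camera images.
- fixture: fixed grey base plate 110 (own x) x 210 (y) x 10 mm; origin: centre of its underside; own -x faces the robot. At own y -60 mm two upright dark plates, 50 mm wide, tops 82 mm above the bench: bracket (own x -32 to -26 mm) and rear plate (+28 to +34). Between them a 54 mm gap, open above and at both y sides. Pins at own x 0, y +15 and +75 mm; either may be the tall one
- tee_head (a point): the bolt's head, a steel bar in the middle of the gap behind the bracket; origin: its centre, on the bolt axis (fixture's x), 60 mm above the bench, at fixture x +1, y -60 mm. Own z: its 34 mm length, own y: 12 mm between the two long flat sides, own x: 16 mm thick. Grip from above by the sides facing fixture +-y; flat jaws closing along the fixture's y turn the leaning bar upright
- bolt (a joint): turn (rad) of head, shank, nut and spanner as one about the fixture's +x: 0 = bar upright, spanner level; starts at 0.45, its stop, bar leaning and spanner sagging. The spanner, on the robot's side of the bracket, points to fixture -y, its end 88 mm from the axis; its weight pulls back to 0.45 with about 0.04 N m when not held
- long_bush_mid (a point): centre (half-way up) of the loose long bush: plain steel tube 50 mm high, 26 mm outside, 14 mm bore, 60 g, standing upright on the bench (centre 25 mm up) in front of the fixture
- short_bush_mid (a point): centre (half-way up) of the loose short bush: like the long one but 36 mm high (centre 18 mm up)
- tall_pin_mid (a point): half-way up the tall pin fixed on the fixture: steel, 9 mm diameter, 50 mm high with a tapered top, its foot on the base plate's top 10 mm above the bench, so its tip is 60 mm and this point 35 mm above the bench. The long bush's centre coincides with it when seated
- short_pin_mid (a point): half-way up the short pin: the same but 36 mm high, tip 46 mm and this point 28 mm above the bench. The short bush's centre coincides with it when seated
- spare_phone: bystander: black phone 146 x 71 x 8 mm lying to the right of the fixture; origin at the centre of its underside
- braid_spool: bystander: small flat spool, 42 mm diameter, 9 mm high, lying near the front edge of the bench; origin at the centre of its underside
- flux_pot: bystander: small round pot with a lid, 42 mm diameter, 27 mm high, to the left of the fixture; origin at the centre of its underside
There are look-alikes about, which are no part of the job. Leave any brown or red look-alike of the part that bears short_bush_mid alone.

How it is judged (in metres and radians):
On the way, in this order (a step that is already met when the one before it is completed fails the run):
1. both bushes are seated on the pins of their own length and let go (distance between long_bush_mid and tall_pin_mid below 0.005 m and distance between short_bush_mid and short_pin_mid below 0.005 m and contact force between the fingers and long_bush below 0.3 N and contact force between the fingers and short_bush below 0.3 N), for 0.2 s.
2. the bolt head is gripped in the gap and held upright (contact force between the fingers and bolt above 8 N and distance between the grasp point and tee_head below 0.022 m and value of joint bolt between -0.12 and 0.12 rad), for 0.3 s.
At the end, for the whole second after the job is handed in: each bush's centre within 5 mm of the middle of the pin of its own length; fingers press on the bolt head with over 8 N, grasp point within 22 mm of its centre; bolt within 0.12 rad of upright and turning under 0.1 rad/s, still held by the robot (all of step 2 and distance between long_bush_mid and tall_pin_mid below 0.005 m and distance between short_bush_mid and short_pin_mid below 0.005 m and velocity of joint bolt between -0.1 and 0.1 rad/s); the arm keeps its last pose, push and grip.
It fails at once if the spare phone is moved more than 20 mm (distance of spare_phone from where it was at the start of the episode above 0.02 m).
It fails at once if the braid spool is moved more than 20 mm (distance of braid_spool from where it was at the start of the episode above 0.02 m).
It fails at once if the flux pot is moved more than 20 mm (distance of flux_pot from where it was at the start of the episode above 0.02 m).
It also fails if it takes over 56 s, if anything falls off the work surface, if the arm or the gripper's body presses on something with over 40 N, if the wrist force passes 120 N, or if a joint passes its speed limit or range.

## Working session

There is one attempt and no reset: what is moved stays moved. The work goes in short steps, Python scripts to look and compute and a tool call to move; the robot and the scene stay as the last step left them, time stands still between calls to the robot, and variables do not carry over. Pictures are saved under pics/ and viewed, at most 10 in all, crops included, and the job is handed in when it is done.

Besides the shell and the picture viewer there is one more tool, called after "Emit:" in YAML: its name, and indented under it one key for each argument. servo_tool: Moves the arm, as the interface text tells. Its arguments: {"type":"object","properties":{"steps":{"type":"array"},"newtons":{"type":"number"}},"required":["steps"]}

```bash
mkdir -p pics; ls; cat > h.py <<'E'
from rig import env
import numpy as np, cv2
def K(n):
    m=env.camera_model(n); f=240/np.tan(np.radians(m['fovy']/2))
    return np.array([[f,0,m['cx']],[0,f,m['cy']],[0,0,1.]]),np.array(m['dist_coeffs'],float),np.array(m['T'])
def ray(n,px,z):
    k,d,T=K(n); p=cv2.undistortPoints(np.array(px,float).reshape(-1,1,2),k,d).reshape(-1,2)
    v=np.c_[p,np.ones(len(p))]@T[:3,:3].T; o=T[:3,3]
    return o+v*((z-o[2])/v[:,2])[:,None]
def proj(n,X):
    k,d,T=K(n); Ti=np.linalg.inv(T)
    return cv2.projectPoints(np.array(X,float).reshape(-1,1,3),cv2.Rodrigues(Ti[:3,:3])[0],Ti[:3,3],k,d)[0].reshape(-1,2)
def cloud(n,dep):
    k,d,T=K(n); v,u=np.mgrid[:480,:640]
    p=cv2.undistortPoints(np.c_[u.ravel(),v.ravel()].astype(float).reshape(-1,1,2),k,d).reshape(-1,2)
    P=np.c_[p,np.ones(len(p))]*dep.reshape(-1,1)
    return (P@T[:3,:3].T+T[:3,3]).reshape(480,640,3)
def snap(n,tag):
    im,dp=env.get_image(n); cv2.imwrite(f'pics/{tag}.png',im[:,:,::-1]); np.savez(f'pics/{tag}.npz',im=im,dp=dp); return im,dp
E
python3 - <<'E'
from h import *
for n in('top','side'):
    snap(n,n+'0'); k,d,T=K(n); print(n,k[0],d,T.round(3).tolist())
E
```

```text
pics
top [483.63944821   0.         322.0783493 ] [-0.06802156  0.          0.          0.          0.        ] [[-0.018, -0.993, 0.113, 0.401], [-1.0, 0.016, -0.023, 0.04], [0.021, -0.113, -0.993, 1.035], [0.0, 0.0, 0.0, 1.0]]
side [583.41015846   0.         325.54394613] [-0.02464767  0.          0.          0.          0.        ] [[0.997, 0.051, -0.053, 0.581], [0.074, -0.638, 0.766, -0.809], [0.005, -0.768, -0.641, 0.752], [0.0, 0.0, 0.0, 1.0]]
```

View pics/top0.png

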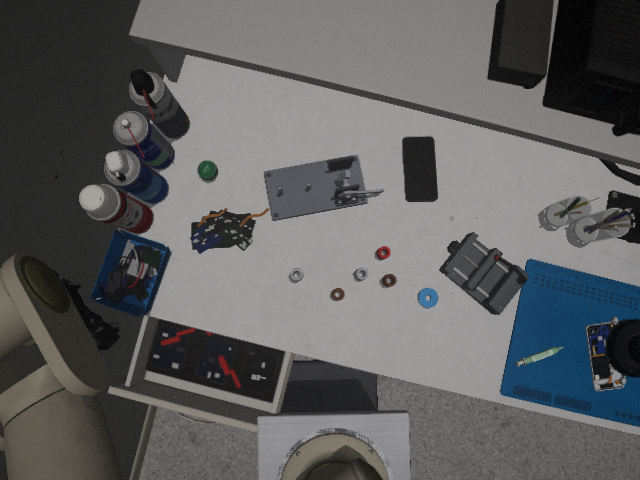

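View pics/side0.png

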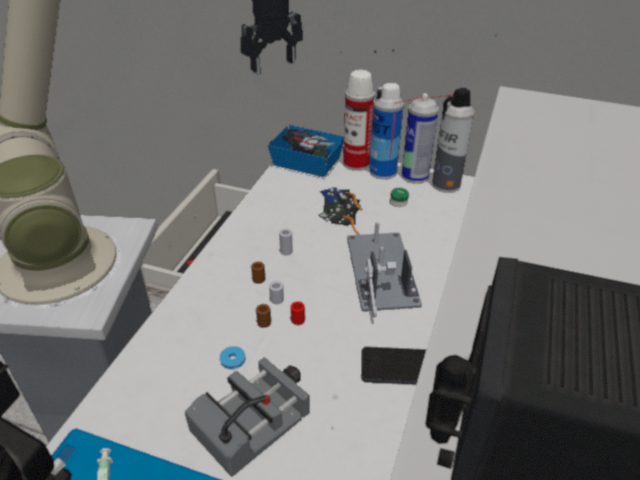

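The top view shows the steel bushes at (296,275) and (361,274), the fixture around (318,186) with pins near (280,191) and (308,188), and the bolt head and plates near (345,180). The side view puts the long bush at (286,242) and the short one at (277,293). Next I'll measure with depth and masks.

```bash
python3 - <<'E'
from h import *
D={n:np.load(f'pics/{n}0.npz') for n in('top','side')}
for n,B in(('top',{'L':(296,275),'S':(361,274)}),('side',{'L':(286,242),'S':(277,293)})):
    P=cloud(n,D[n]['dp'])
    for b,(u,v) in B.items():
        w=20; h=.05 if b=='L' else .036
        Q=P[v-w:v+w,u-w:u+w].reshape(-1,3); hi=Q[(Q[:,2]>.008)&(Q[:,2]<.07)]
        t=Q[(abs(Q[:,2]-h)<.004)]
        print(n,b,'zmax',np.percentile(hi[:,2],98).round(4),'top rng',((t.min(0)+t.max(0))/2).round(4),np.ptp(t,axis=0).round(4),len(t))
P=cloud('top',D['top']['dp'])
Q=P[140:230,250:395].reshape(-1,3)
m=(abs(Q[:,2]-.01)<.003)&(abs(Q[:,2])>.007)
im=D['top']['im']; g=im[140:230,250:395].astype(int).sum(2).reshape(-1)/3
print('z bench',np.median(P[300:330,300:340,2]))
m&=(g<150)
r=cv2.minAreaRect(Q[m][:,:2].astype(np.float32)*1000);print('plate',r,m.sum())
for nm,(u,v) in {'pA':(280,191),'pB':(308,188)}.items():
    q=P[v-8:v+9,u-8:u+9].reshape(-1,3); q=q[q[:,2]>.02]; print(nm,len(q),q[:,2].max().round(4),q.mean(0).round(4))
a=cv2.resize(im[140:230,250:395],None,fx=5.5,fy=5.5,interpolation=cv2.INTER_CUBIC); cv2.imwrite('pics/c1.png',a[:,:,::-1])
E
```

```text
top L zmax 0.0535 top rng [0.4427 0.0709 0.05  ] [0.0245 0.0225 0.0078] 90
top S zmax 0.0393 top rng [ 0.4421 -0.0612  0.0362] [0.0794 0.0832 0.0074] 102
side L zmax 0.0517 top rng [0.4416 0.0715 0.0492] [0.0243 0.0289 0.0063] 91
side S zmax 0.0386 top rng [ 0.4505 -0.0929  0.0357] [0.0678 0.0799 0.0075] 253
z bench 0.0008006262144679699
plate ((626.7308959960938, 53.789276123046875), (115.21517944335938, 261.55859375), 11.491646766662598) 3386
pA 30 1.0352 [0.6101 0.1002 0.0818]
pB 23 0.0478 [0.6281 0.0437 0.0407]
```

View pics/c1.png

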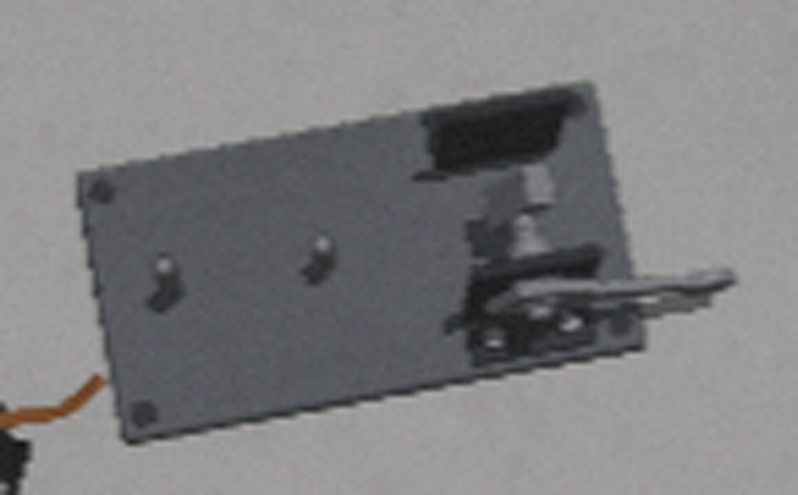

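The crop shows the plate corners at (78,172), (592,83), (645,347) and (127,442). The pin tips are at (165,262) and (322,241); the left one casts the longer shadow and is probably the tall pin. The bar head is at (538,187). Next I'll fit the fixture pose and check the pin heights.

```bash
python3 - <<'E'
from h import *
D={n:np.load(f'pics/{n}0.npz') for n in('top','side')}
c=np.array([[78,172],[592,83],[645,347],[127,442]])/5.5-.5*(1-1/5.5)+[250,140]
C=ray('top',c,.01); print('corners',C.round(4)[:,:2].tolist(),[np.linalg.norm(C[i]-C[i-1]).round(4) for i in range(4)])
loc=np.array([[55,105],[55,-105],[-55,-105],[-55,105]])/1000
M,_=cv2.estimateAffinePartial2D(loc,C[:,:2]); a=np.arctan2(M[1,0],M[0,0]); s=np.hypot(M[0,0],M[1,0]); t=C[:,:2].mean(0)
print('yaw',np.degrees(a),'scale',s,'centre',t)
R=np.array([[np.cos(a),-np.sin(a)],[np.sin(a),np.cos(a)]])
fx=lambda x,y:t+R@[x,y]
print('A',fx(0,.075),'B',fx(0,.015),'tee',fx(.001,-.06))
tips=np.array([[165,262],[322,241]])/5.5-.41+[250,140]
for z in(.044,.058): print(z,ray('top',tips,z)[:,:2].round(4).tolist())
for nm,y in(('A',.075),('B',.015)):
  for z in(.01,.046,.06): print(nm,z,proj('top',[*fx(0,y),z]).round(1),proj('side',[*fx(0,y),z]).round(1))
# bushes by colour: top rims in side+top
for n in('top','side'):
  P=cloud(n,D[n]['dp'])
  for b,(x,y,h) in{'L':(.442,.071,.05),'S':(.442,-.061,.036)}.items():
    q=P.reshape(-1,3); k=(abs(q[:,2]-h)<.005)&(np.hypot(q[:,0]-x,q[:,1]-y)<.022); q=q[k]
    print(n,b,k.sum(),cv2.minEnclosingCircle(q[:,:2].astype(np.float32)))
v=D['side']['im'][225:315,340:425]; cv2.imwrite('pics/c2.png',cv2.resize(v,None,fx=6,fy=6,interpolation=cv2.INTER_CUBIC)[:,:,::-1])
E
```

```text
corners [[0.6687, 0.1405], [0.7023, -0.0635], [0.5954, -0.0814], [0.5607, 0.1218]] [np.float64(0.1096), np.float64(0.2067), np.float64(0.1084), np.float64(0.2061)]Traceback (most recent call last):
  File "<stdin>", line 6, in <module>
cv2.error: OpenCV(4.12.0) /io/opencv/modules/calib3d/src/ptsetreg.cpp:1108: error: (-215:Assertion failed) count >= 0 && to.checkVector(2) == count in function 'estimateAffinePartial2D'
```

```bash
python3 - <<'E'
from h import *
D={n:np.load(f'pics/{n}0.npz') for n in('top','side')}
c=np.array([[78,172],[592,83],[645,347],[127,442]])/5.5-.5*(1-1/5.5)+[250,140]
C=ray('top',c,.01)
loc=np.array([[55,105],[55,-105],[-55,-105],[-55,105]])/1000
M,_=cv2.estimateAffinePartial2D(loc,np.ascontiguousarray(C[:,:2]),ransacReprojThreshold=.01); a=np.arctan2(M[1,0],M[0,0]); s=np.hypot(M[0,0],M[1,0]); t=C[:,:2].mean(0)
print('yaw',np.degrees(a),'scale',s,'centre',t)
R=np.array([[np.cos(a),-np.sin(a)],[np.sin(a),np.cos(a)]])
fx=lambda x,y:t+R@[x,y]
print('A',fx(0,.075),'B',fx(0,.015),'tee',fx(.001,-.06))
tips=np.array([[165,262],[322,241]])/5.5-.41+[250,140]
for z in(.044,.058): print(z,ray('top',tips,z)[:,:2].round(4).tolist())
for nm,y in(('A',.075),('B',.015)):
  for z in(.01,.046,.06): print(nm,z,proj('top',[*fx(0,y),z]).round(1),proj('side',[*fx(0,y),z]).round(1))
for n in('top','side'):
  P=cloud(n,D[n]['dp'])
  for b,(x,y,h) in{'L':(.442,.071,.05),'S':(.442,-.061,.036)}.items():
    q=P.reshape(-1,3); k=(abs(q[:,2]-h)<.005)&(np.hypot(q[:,0]-x,q[:,1]-y)<.022); q=q[k]
    print(n,b,k.sum(),cv2.minEnclosingCircle(q[:,:2].astype(np.float32)))
v=D['side']['im'][225:315,340:425]; cv2.imwrite('pics/c2.png',cv2.resize(v,None,fx=6,fy=6,interpolation=cv2.INTER_CUBIC)[:,:,::-1])
E
```

```text
yaw 9.560584643237624 scale 0.9846552341888477 centre [0.6317629  0.02935747]
A [0.61930612 0.10331576] B [0.62927155 0.04414913] tee [ 0.64271444 -0.02964307]
0.044 [[0.6243, 0.1043], [0.6316, 0.0446]]
0.058 [[0.6211, 0.1034], [0.6283, 0.0445]]
A 0.01 [[281.1 192.9]] [[375.8 242.3]]
A 0.046 [[280.  189.3]] [[376.9 228.2]]
A 0.06 [[279.6 187.9]] [[377.4 222.5]]
B 0.01 [[308.5 188. ]] [[380.8 262. ]]
B 0.046 [[308.3 184.3]] [[382.  247.6]]
B 0.06 [[308.3 182.7]] [[382.5 241.9]]
top L 90 ((0.4427666664123535, 0.07085435092449188), 0.012643675319850445)
top S 87 ((0.4420897960662842, -0.06431379914283752), 0.01263524778187275)
side L 99 ((0.44041016697883606, 0.07151486724615097), 0.014886315912008286)
side S 119 ((0.4411759078502655, -0.0650806725025177), 0.013502194546163082)
```

View pics/c2.png

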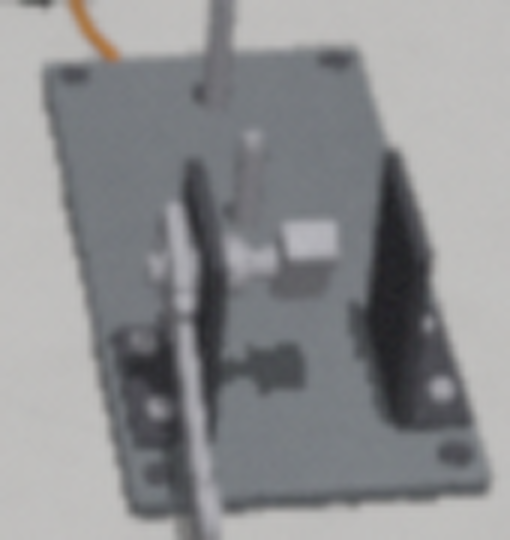

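Pin A (left, y +75) is the tall one: its tip runs out of the top of the crop. Pin B's tip is at (252,130), which matches 46 mm. Target points are A (0.620,0.103), B (0.629,0.044), tee (0.643,-0.030) and fixture yaw 9.6°.

```bash
python3 - <<'E'
from h import *
o=env.observe(); print({k:np.round(v,4).tolist() for k,v in o.items()}, env.tcp_to_tips)
R=np.array(o['tool_rot']); print(np.degrees(np.arctan2(R[1,1],R[0,1])))
E
```

```text
{'time_s': 0.1, 'q': [33.5582, 21.8378, 74.3795, 0.0003, 83.8582, -12.3337], 'qvel': [0.0373, -0.0472, -0.2355, -0.0107, -0.1264, -0.1248], 'joint_efforts': [0.0045, -44.922, -23.1656, -0.0002, 0.0037, -0.0], 'position': [0.3826, 0.3948, 0.2498], 'tool_rot': [[-0.718, 0.696, -0.0011], [0.696, 0.718, -0.0007], [0.0003, -0.0013, -1.0]], 'ft_force': [-0.0391, -0.3553, 0.306], 'wrist_torque': [-0.0165, -0.0195, 0.0005], 'gripper_force': 0.0, 'grip_width': 0.0855} 0.019
45.89191486319002
```

Emit:
servo_tool:
  newtons: 30
  steps:
    - {"tx": 0.5, "ty": -2.7, "tz": -1, "yaw": -3.025, "claw": 5.5}
    - {"tx": 0.5, "ty": -2.7, "tz": -1, "yaw": -3.025, "claw": 5.5}
    - {"tx": 0.5, "ty": -2.7, "tz": -1, "yaw": -3.025, "claw": 5.5}
    - {"tx": 0.5, "ty": -2.7, "tz": -1, "yaw": -3.025, "claw": 5.5}
    - {"tx": 0.5, "ty": -2.7, "tz": -1, "yaw": -3.025, "claw": 5.5}
    - {"tx": 0.5, "ty": -2.7, "tz": -1, "yaw": -3.025, "claw": 5.5}
    - {"tx": 0.5, "ty": -2.7, "tz": -1, "yaw": -3.025, "claw": 5.5}
    - {"tx": 0.5, "ty": -2.7, "tz": -1, "yaw": -3.025, "claw": 5.5}
    - {"tx": 0.5, "ty": -2.7, "tz": -1, "yaw": -3.025, "claw": 5.5}
    - {"tx": 0.5, "ty": -2.7, "tz": -1, "yaw": -3.025, "claw": 5.5}
    - {"tx": 0.5, "ty": -2.7, "tz": -1, "yaw": -3.025, "claw": 5.5}
    - {"tx": 0.5, "ty": -2.7, "tz": -1, "yaw": -3.025, "claw": 5.5}
    - {"claw": 5.5}
    - {"claw": 5.5}

```text
invalid input at $.steps[12]: expected keys tx, ty, tz, yaw, claw
```

Emit:
servo_tool:
  newtons: 30
  steps:
    - {"tx": 0.5, "ty": -2.7, "tz": -1, "yaw": -3.025, "claw": 5.5}
    - {"tx": 0.5, "ty": -2.7, "tz": -1, "yaw": -3.025, "claw": 5.5}
    - {"tx": 0.5, "ty": -2.7, "tz": -1, "yaw": -3.025, "claw": 5.5}
    - {"tx": 0.5, "ty": -2.7, "tz": -1, "yaw": -3.025, "claw": 5.5}
    - {"tx": 0.5, "ty": -2.7, "tz": -1, "yaw": -3.025, "claw": 5.5}
    - {"tx": 0.5, "ty": -2.7, "tz": -1, "yaw": -3.025, "claw": 5.5}
    - {"tx": 0.5, "ty": -2.7, "tz": -1, "yaw": -3.025, "claw": 5.5}
    - {"tx": 0.5, "ty": -2.7, "tz": -1, "yaw": -3.025, "claw": 5.5}
    - {"tx": 0.5, "ty": -2.7, "tz": -1, "yaw": -3.025, "claw": 5.5}
    - {"tx": 0.5, "ty": -2.7, "tz": -1, "yaw": -3.025, "claw": 5.5}
    - {"tx": 0.5, "ty": -2.7, "tz": -1, "yaw": -3.025, "claw": 5.5}
    - {"tx": 0.5, "ty": -2.7, "tz": -1, "yaw": -3.025, "claw": 5.5}
    - {"tx": 0, "ty": 0, "tz": 0, "yaw": 0, "claw": 5.5}
    - {"tx": 0, "ty": 0, "tz": 0, "yaw": 0, "claw": 5.5}

```text
time_s: 1.5
position: [0.4427, 0.0708, 0.1301]
tool_rot: [[-0.166, 0.986, -0.001], [0.986, 0.166, 0.0], [0.0, -0.001, -1.0]]
ft_force: [-0.4, -0.8, -0.3]
grip_width: 0.0546
gripper_force: 0.0
```

Emit:
servo_tool:
  newtons: 30
  steps:
    - {"tx": 0, "ty": 0, "tz": -2.4, "yaw": 0, "claw": 5.5}
    - {"tx": 0, "ty": 0, "tz": -2.4, "yaw": 0, "claw": 5.5}
    - {"tx": 0, "ty": 0, "tz": -2.4, "yaw": 0, "claw": 5.5}
    - {"tx": 0, "ty": 0, "tz": -2.2, "yaw": 0, "claw": 5.5}
    - {"tx": 0, "ty": 0, "tz": 0, "yaw": 0, "claw": 5.5}
    - {"tx": 0, "ty": 0, "tz": 0, "yaw": 0, "claw": 2}
    - {"tx": 0, "ty": 0, "tz": 0, "yaw": 0, "claw": 2}
    - {"tx": 0, "ty": 0, "tz": 0, "yaw": 0, "claw": 2}
    - {"tx": 0, "ty": 0, "tz": 0, "yaw": 0, "claw": 2}
    - {"tx": 0, "ty": 0, "tz": 0, "yaw": 0, "claw": 2}
    - {"tx": 0, "ty": 0, "tz": 0, "yaw": 0, "claw": 2}

```text
time_s: 2.6
position: [0.4433, 0.0712, 0.0375]
tool_rot: [[-0.167, 0.986, 0.002], [0.986, 0.167, 0.0], [-0.0, 0.002, -1.0]]
ft_force: [-0.8, 2.6, 6.5]
grip_width: 0.0246
gripper_force: 29.8
```

Emit:
servo_tool:
  steps:
    - {"tx": 0, "ty": 0, "tz": 2, "yaw": 0, "claw": 2}
    - {"tx": 0, "ty": 0, "tz": 3, "yaw": 0, "claw": 2}
    - {"tx": 0, "ty": 0, "tz": 4, "yaw": 0, "claw": 2}
    - {"tx": 3, "ty": 0.5, "tz": 0, "yaw": 0, "claw": 2}
    - {"tx": 3, "ty": 0.5, "tz": 0, "yaw": 0, "claw": 2}
    - {"tx": 3, "ty": 0.5, "tz": 0, "yaw": 0, "claw": 2}
    - {"tx": 3, "ty": 0.6, "tz": 0, "yaw": 0, "claw": 2}
    - {"tx": 3, "ty": 0.6, "tz": 0, "yaw": 0, "claw": 2}
    - {"tx": 2.7, "ty": 0.5, "tz": 0, "yaw": 0, "claw": 2}
    - {"tx": 0, "ty": 0, "tz": 0, "yaw": 0, "claw": 2}
    - {"tx": 0, "ty": 0, "tz": 0, "yaw": 0, "claw": 2}
    - {"tx": 0, "ty": 0, "tz": 0, "yaw": 0, "claw": 2}

```text
time_s: 3.8
position: [0.6189, 0.1028, 0.1265]
tool_rot: [[-0.167, 0.986, -0.001], [0.986, 0.167, -0.0], [0.0, -0.001, -1.0]]
ft_force: [0.9, -0.4, -0.4]
grip_width: 0.0245
gripper_force: 29.9
```

```bash
python3 - <<'E'
from h import *
o=env.observe();p=np.array(o['position']);print(p,o['grip_width'],o['gripper_force'])
im,_=snap('side','s1'); im2,_=snap('top','t1')
print(proj('side',[[p[0],p[1],p[2]-.036],[p[0],p[1],p[2]+.014],[.6201,.1034,.06]]).round(1), proj('top',[p]))
a=cv2.resize(im[150:280,320:440],None,fx=4.6,fy=4.6,interpolation=cv2.INTER_CUBIC); b=cv2.resize(im2[120:250,240:290],None,fx=4.6,fy=4.6,interpolation=cv2.INTER_CUBIC)
cv2.imwrite('pics/c3.png',np.hstack([a,b])[:,:,::-1])
E
```

```text
[0.61892696 0.10284712 0.12654582] 0.024515162369176457 29.903713669627905
[[378.2 210. ]
 [379.8 188.4]
 [377.8 222.5]] [[277.50193877 180.46381761]]
```

View pics/c3.png

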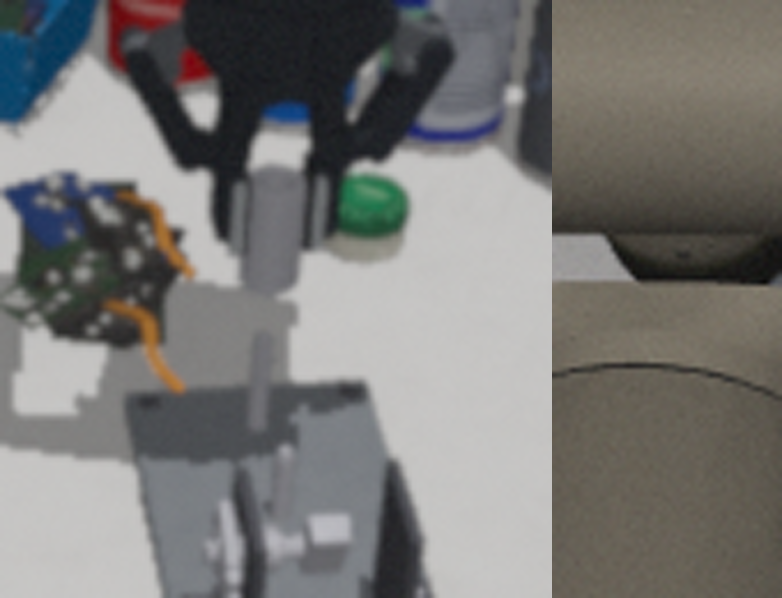

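The side crop shows the bush axis (268,283) within about 1 mm of the pin axis (264,335). The top view is blocked by the arm. I'll lower it.

Emit:
servo_tool:
  steps:
    - {"tx": 0, "ty": 0, "tz": -1.5, "yaw": 0, "claw": 2}
    - {"tx": 0, "ty": 0, "tz": -1, "yaw": 0, "claw": 2}
    - {"tx": 0, "ty": 0, "tz": -0.7, "yaw": 0, "claw": 2}
    - {"tx": 0, "ty": 0, "tz": -0.7, "yaw": 0, "claw": 2}
    - {"tx": 0, "ty": 0, "tz": -0.7, "yaw": 0, "claw": 2}

```text
time_s: 4.4
position: [0.6198, 0.1029, 0.08]
tool_rot: [[-0.167, 0.986, 0.0], [0.986, 0.167, 0.0], [-0.0, 0.0, -1.0]]
ft_force: [0.8, -0.6, -0.7]
grip_width: 0.0248
gripper_force: 29.9
```

Emit:
servo_tool:
  steps:
    - {"tx": 0, "ty": 0, "tz": -1, "yaw": 0, "claw": 2}
    - {"tx": 0, "ty": 0, "tz": -1, "yaw": 0, "claw": 2}
    - {"tx": 0, "ty": 0, "tz": -0.7, "yaw": 0, "claw": 2}
    - {"tx": 0, "ty": 0, "tz": -0.4, "yaw": 0, "claw": 2}
    - {"tx": 0, "ty": 0, "tz": 0, "yaw": 0, "claw": 2}
    - {"tx": 0, "ty": 0, "tz": 0, "yaw": 0, "claw": 2}

```text
time_s: 5.0
position: [0.62, 0.1029, 0.0496]
tool_rot: [[-0.167, 0.986, 0.0], [0.986, 0.167, -0.0], [-0.0, 0.0, -1.0]]
ft_force: [0.6, 0.2, -0.3]
grip_width: 0.0249
gripper_force: 29.9
```

Free so far, about 2 mm to go. I'll lower a little, release, lift, and look while moving to the short bush.

Emit:
servo_tool:
  steps:
    - {"tx": 0, "ty": 0, "tz": -0.15, "yaw": 0, "claw": 2}
    - {"tx": 0, "ty": 0, "tz": 0, "yaw": 0, "claw": 2}
    - {"tx": 0, "ty": 0, "tz": 0, "yaw": 0, "claw": 4}
    - {"tx": 0, "ty": 0, "tz": 0, "yaw": 0, "claw": 5}
    - {"tx": 0, "ty": 0, "tz": 0, "yaw": 0, "claw": 5.5}
    - {"tx": 0, "ty": 0, "tz": 2, "yaw": 0, "claw": 5.5}
    - {"tx": 0, "ty": 0, "tz": 3, "yaw": 0, "claw": 5.5}
    - {"tx": 0, "ty": 0, "tz": 4, "yaw": 0, "claw": 5.5}
    - {"tx": -2.2, "ty": -2.1, "tz": 0, "yaw": 0, "claw": 5.5}
    - {"tx": -2.2, "ty": -2.1, "tz": 0, "yaw": 0, "claw": 5.5}
    - {"tx": -2.2, "ty": -2.1, "tz": 0, "yaw": 0, "claw": 5.5}
    - {"tx": -2.2, "ty": -2.1, "tz": 0, "yaw": 0, "claw": 5.5}
    - {"tx": -2.2, "ty": -2.1, "tz": 0, "yaw": 0, "claw": 5.5}
    - {"tx": -2.2, "ty": -2.1, "tz": 0, "yaw": 0, "claw": 5.5}
    - {"tx": -2.2, "ty": -2.1, "tz": 0, "yaw": 0, "claw": 5.5}
    - {"tx": -2.3, "ty": -2.1, "tz": 0, "yaw": 0, "claw": 5.5}
    - {"tx": 0, "ty": 0, "tz": 0, "yaw": 0, "claw": 5.5}
    - {"tx": 0, "ty": 0, "tz": 0, "yaw": 0, "claw": 5.5}

```text
time_s: 6.8
position: [0.4429, -0.0654, 0.1382]
tool_rot: [[-0.165, 0.986, 0.001], [0.986, 0.165, -0.0], [-0.0, 0.001, -1.0]]
ft_force: [0.4, 1.4, -0.3]
grip_width: 0.055
gripper_force: 0.0
```

```bash
python3 - <<'E'
from h import *
p=np.array(env.observe()['position']);print(p)
im,dp=snap('side','s2'); P=cloud('side',dp).reshape(-1,3)
k=(np.hypot(P[:,0]-.62,P[:,1]-.103)<.02)&(P[:,2]>.015)&(P[:,2]<.1); q=P[k]; print(k.sum(),np.percentile(q[:,2],[50,95,99]),q.min(0),q.max(0))
k=(np.hypot(P[:,0]-.442,P[:,1]+.0645)<.02)&(P[:,2]>.01)&(P[:,2]<.1); q=P[k]; print(k.sum(),np.percentile(q[:,2],[50,95]),q.min(0),q.max(0))
cv2.imwrite('pics/c4.png',cv2.resize(im[190:330,240:430],None,fx=4.1,fy=4.1,interpolation=cv2.INTER_CUBIC)[:,:,::-1])
E
```

```text
[ 0.44291942 -0.06538355  0.13815418]
312 [0.0450679  0.06081403 0.06182811] [0.60620075 0.08820378 0.01522555] [0.63186921 0.1154081  0.06300767]
262 [0.03033319 0.0378049 ] [ 0.42831533 -0.07963429  0.01001904] [ 0.45417453 -0.05184859  0.03958398]
```

View pics/c4.png

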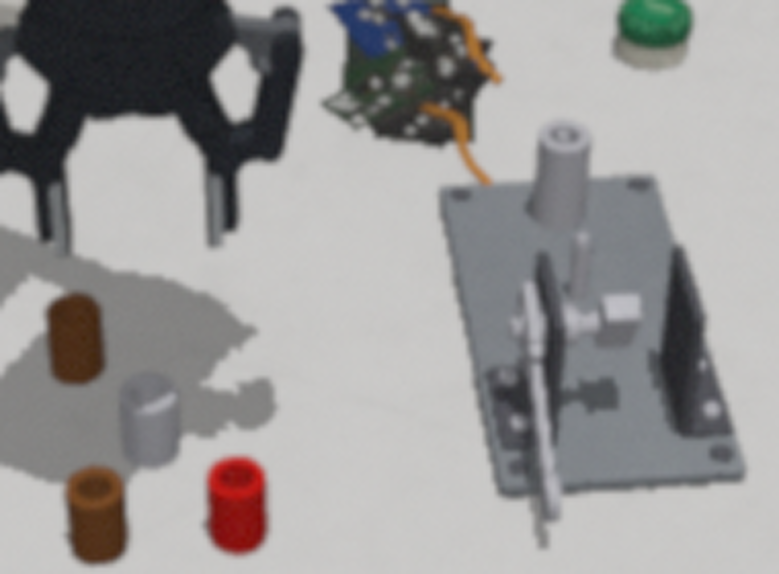

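The long bush sits flush on the tall pin, with its top at (565,130). The short bush stands at (150,420), clear of the look-alikes. I'll grip it.

Emit:
servo_tool:
  steps:
    - {"tx": 0, "ty": 0, "tz": -3, "yaw": 0, "claw": 5}
    - {"tx": 0, "ty": 0, "tz": -3, "yaw": 0, "claw": 5}
    - {"tx": 0, "ty": 0, "tz": -3, "yaw": 0, "claw": 5}
    - {"tx": 0, "ty": 0, "tz": -2, "yaw": 0, "claw": 5}
    - {"tx": 0, "ty": 0, "tz": 0, "yaw": 0, "claw": 5}
    - {"tx": 0, "ty": 0, "tz": 0, "yaw": 0, "claw": 2}
    - {"tx": 0, "ty": 0, "tz": 0, "yaw": 0, "claw": 2}
    - {"tx": 0, "ty": 0, "tz": 0, "yaw": 0, "claw": 2}
    - {"tx": 0, "ty": 0, "tz": 0, "yaw": 0, "claw": 2}
    - {"tx": 0, "ty": 0, "tz": 0, "yaw": 0, "claw": 2}
    - {"tx": 0, "ty": 0, "tz": 0, "yaw": 0, "claw": 2}

```text
time_s: 7.95
position: [0.4435, -0.0651, 0.0288]
tool_rot: [[-0.167, 0.986, 0.002], [0.986, 0.167, -0.001], [-0.001, 0.002, -1.0]]
ft_force: [0.8, 2.3, 7.2]
grip_width: 0.0246
gripper_force: 30.3
```

Emit:
servo_tool:
  steps:
    - {"tx": 0, "ty": 0, "tz": 2, "yaw": 0, "claw": 2}
    - {"tx": 0, "ty": 0, "tz": 3, "yaw": 0, "claw": 2}
    - {"tx": 0, "ty": 0, "tz": 4, "yaw": 0, "claw": 2}
    - {"tx": 2, "ty": 2, "tz": 0, "yaw": 0, "claw": 2}
    - {"tx": 2.5, "ty": 2, "tz": 0, "yaw": 0, "claw": 2}
    - {"tx": 2.5, "ty": 2, "tz": 0, "yaw": 0, "claw": 2}
    - {"tx": 2.5, "ty": 2, "tz": 0, "yaw": 0, "claw": 2}
    - {"tx": 2.5, "ty": 1, "tz": 0, "yaw": 0, "claw": 2}
    - {"tx": 2.5, "ty": 1, "tz": 0, "yaw": 0, "claw": 2}
    - {"tx": 2.5, "ty": 0.5, "tz": 0, "yaw": 0, "claw": 2}
    - {"tx": 1.7, "ty": 0.4, "tz": 0, "yaw": 0, "claw": 2}
    - {"tx": 0, "ty": 0, "tz": 0, "yaw": 0, "claw": 2}
    - {"tx": 0, "ty": 0, "tz": 0, "yaw": 0, "claw": 2}
    - {"tx": 0, "ty": 0, "tz": 0, "yaw": 0, "claw": 2}

```text
time_s: 9.35
position: [0.6289, 0.0437, 0.1179]
tool_rot: [[-0.166, 0.986, -0.001], [0.986, 0.166, 0.0], [0.0, -0.001, -1.0]]
ft_force: [-0.2, -0.9, -1.7]
grip_width: 0.0242
gripper_force: 29.8
```

```bash
python3 - <<'E'
from h import *
p=np.array(env.observe()['position']);print(p)
im,dp=snap('side','s3')
print(proj('side',[[p[0],p[1],p[2]-.0288],[.630,.0437,.046]]))
cv2.imwrite('pics/c5.png',cv2.resize(im[170:290,320:440],None,fx=5,fy=5,interpolation=cv2.INTER_CUBIC)[:,:,::-1])
E
```

```text
[0.62886388 0.04373283 0.11792411]
[[383.37497829 229.80801348]
 [382.41153541 247.81205294]]
```

View pics/c5.png

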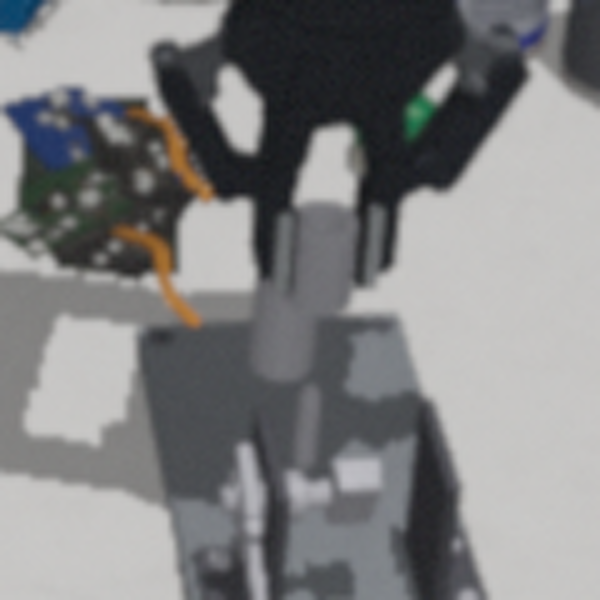

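The bush axis (321,305) sits about 1.4 mm to +x of the pin axis (317,305), so I'll correct x by -1.2 mm and lower.

Emit:
servo_tool:
  steps:
    - {"tx": -0.12, "ty": 0, "tz": -1.5, "yaw": 0, "claw": 2}
    - {"tx": 0, "ty": 0, "tz": -1.5, "yaw": 0, "claw": 2}
    - {"tx": 0, "ty": 0, "tz": -0.8, "yaw": 0, "claw": 2}
    - {"tx": 0, "ty": 0, "tz": -0.7, "yaw": 0, "claw": 2}
    - {"tx": 0, "ty": 0, "tz": -0.7, "yaw": 0, "claw": 2}
    - {"tx": 0, "ty": 0, "tz": -0.5, "yaw": 0, "claw": 2}

```text
time_s: 10.0
position: [0.6286, 0.0438, 0.0606]
tool_rot: [[-0.167, 0.986, 0.0], [0.986, 0.167, -0.0], [-0.0, 0.0, -1.0]]
ft_force: [0.8, -0.4, -0.6]
grip_width: 0.0241
gripper_force: 29.8
```

Emit:
servo_tool:
  steps:
    - {"tx": 0, "ty": 0, "tz": -1, "yaw": 0, "claw": 2}
    - {"tx": 0, "ty": 0, "tz": -0.7, "yaw": 0, "claw": 2}
    - {"tx": 0, "ty": 0, "tz": -0.35, "yaw": 0, "claw": 2}
    - {"tx": 0, "ty": 0, "tz": 0, "yaw": 0, "claw": 2}
    - {"tx": 0, "ty": 0, "tz": 0, "yaw": 0, "claw": 2}

```text
time_s: 10.5
position: [0.6287, 0.0439, 0.0405]
tool_rot: [[-0.167, 0.986, 0.0], [0.986, 0.167, -0.0], [-0.0, 0.0, -1.0]]
ft_force: [-0.5, -0.2, -1.3]
grip_width: 0.0245
gripper_force: 29.8
```

Emit:
servo_tool:
  steps:
    - {"tx": 0, "ty": 0, "tz": 0, "yaw": 0, "claw": 4}
    - {"tx": 0, "ty": 0, "tz": 0, "yaw": 0, "claw": 5}
    - {"tx": 0, "ty": 0, "tz": 0, "yaw": 0, "claw": 5.5}
    - {"tx": 0, "ty": 0, "tz": 2, "yaw": 0, "claw": 5.5}
    - {"tx": 0, "ty": 0, "tz": 4, "yaw": 0, "claw": 5.5}
    - {"tx": 0, "ty": 0, "tz": 4.5, "yaw": 0, "claw": 5.5}
    - {"tx": 0, "ty": 0, "tz": 0, "yaw": -7.5, "claw": 5.5}
    - {"tx": 0, "ty": 0, "tz": 0, "yaw": -7.5, "claw": 5.5}
    - {"tx": 0.1, "ty": -0.7, "tz": 0, "yaw": -7.5, "claw": 5.5}
    - {"tx": 0.1, "ty": -0.7, "tz": 0, "yaw": -7.5, "claw": 5.5}
    - {"tx": 0.1, "ty": -0.8, "tz": 0, "yaw": -7.5, "claw": 5.5}
    - {"tx": 0.1, "ty": -0.8, "tz": 0, "yaw": -7.5, "claw": 5.5}
    - {"tx": 0.2, "ty": -0.8, "tz": 0, "yaw": -7.5, "claw": 5.5}
    - {"tx": 0.2, "ty": -0.8, "tz": 0, "yaw": -7.5, "claw": 5.5}
    - {"tx": 0.2, "ty": -0.8, "tz": 0, "yaw": -7.5, "claw": 5.5}
    - {"tx": 0.2, "ty": -1, "tz": 0, "yaw": -7.5, "claw": 5.5}
    - {"tx": 0.1, "ty": -0.5, "tz": 0, "yaw": -7.5, "claw": 5.5}
    - {"tx": 0.05, "ty": -0.5, "tz": 0, "yaw": -7.5, "claw": 5.5}
    - {"tx": 0, "ty": 0, "tz": 0, "yaw": 0, "claw": 5.5}
    - {"tx": 0, "ty": 0, "tz": 0, "yaw": 0, "claw": 5.5}

```text
time_s: 12.5
position: [0.642, -0.03, 0.1454]
tool_rot: [[0.985, 0.17, 0.0], [0.17, -0.985, 0.0], [0.0, -0.0, -1.0]]
ft_force: [-0.1, 0.4, 0.3]
grip_width: 0.0548
gripper_force: 0.0
```

```bash
python3 - <<'E'
from h import *
p=np.array(env.observe()['position']);print(p)
im,dp=snap('side','s4'); P=cloud('side',dp).reshape(-1,3)
for x,y in((.62,.103),(.629,.044)):
    k=(np.hypot(P[:,0]-x,P[:,1]-y)<.018)&(P[:,2]>.02)&(P[:,2]<.075); q=P[k]; print(k.sum(),np.percentile(q[:,2],[50,95,99]))
print(proj('side',[[*p[:2],.06],[*p[:2],p[2]-.019]]))
cv2.imwrite('pics/c6.png',cv2.resize(im[170:310,320:450],None,fx=4.2,fy=4.2,interpolation=cv2.INTER_CUBIC)[:,:,::-1])
E
```

```text
[ 0.64202065 -0.02998665  0.14539338]
285 [0.04817586 0.06095985 0.06256471]
222 [0.04107436 0.04734214 0.04837922]
[[389.76775619 268.5949925 ]
 [392.71857724 239.57859186]]
```

View pics/c6.png

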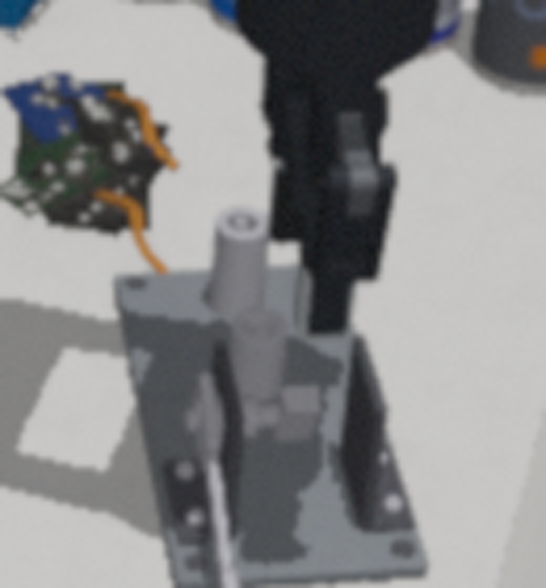

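Both bushes are seated: the tops are at 60 and 46 mm allowing for the depth bias. The bar (300,410) lies under the jaws, and the finger's column is between the plates. I'll lower into the gap.

Emit:
servo_tool:
  newtons: 60
  steps:
    - {"tx": 0.05, "ty": 0, "tz": -2, "yaw": 0, "claw": 5.5}
    - {"tx": 0, "ty": 0, "tz": -2, "yaw": 0, "claw": 5.5}
    - {"tx": 0, "ty": 0, "tz": -1.5, "yaw": 0, "claw": 5.5}
    - {"tx": 0, "ty": 0, "tz": -1.5, "yaw": 0, "claw": 5.5}
    - {"tx": 0, "ty": 0, "tz": -1.4, "yaw": 0, "claw": 5.5}
    - {"tx": 0, "ty": 0, "tz": 0, "yaw": 0, "claw": 5.5}
    - {"tx": 0, "ty": 0, "tz": 0, "yaw": 0, "claw": 5.5}

```text
time_s: 13.25
position: [0.6428, -0.03, 0.0616]
tool_rot: [[0.986, 0.168, 0.0], [0.168, -0.986, -0.0], [0.0, 0.0, -1.0]]
ft_force: [-1.1, -0.7, 0.6]
grip_width: 0.0554
gripper_force: 0.0
```

Emit:
servo_tool:
  newtons: 60
  steps:
    - {"tx": 0, "ty": 0, "tz": 0, "yaw": 0, "claw": 3}
    - {"tx": 0, "ty": 0, "tz": 0, "yaw": 0, "claw": 2.2}
    - {"tx": 0, "ty": 0, "tz": 0, "yaw": 0, "claw": 1.6}
    - {"tx": 0, "ty": 0, "tz": 0, "yaw": 0, "claw": 1}
    - {"tx": 0, "ty": 0, "tz": 0, "yaw": 0, "claw": 0.5}
    - {"tx": 0, "ty": 0, "tz": 0, "yaw": 0, "claw": 0.5}
    - {"tx": 0, "ty": 0, "tz": 0, "yaw": 0, "claw": 0.5}
    - {"tx": 0, "ty": 0, "tz": 0, "yaw": 0, "claw": 0.5}
    - {"tx": 0, "ty": 0, "tz": 0, "yaw": 0, "claw": 0.5}
    - {"tx": 0, "ty": 0, "tz": 0, "yaw": 0, "claw": 0.5}
    - {"tx": 0, "ty": 0, "tz": 0, "yaw": 0, "claw": 0.5}

```text
time_s: 14.35
position: [0.6423, -0.0291, 0.0614]
tool_rot: [[0.986, 0.167, -0.001], [0.167, -0.986, 0.001], [-0.0, -0.001, -1.0]]
ft_force: [-1.3, 5.1, -0.3]
grip_width: 0.0111
gripper_force: 58.3
```

```bash
python3 - <<'E'
from h import *
o=env.observe();print(o['position'],o['grip_width'],o['gripper_force'],o['ft_force'],o['wrist_torque'])
im,dp=snap('side','s5'); P=cloud('side',dp).reshape(-1,3)
for x,y in((.62,.103),(.629,.044)):
    k=(np.hypot(P[:,0]-x,P[:,1]-y)<.018)&(P[:,2]>.02)&(P[:,2]<.075); q=P[k]; print(k.sum(),np.percentile(q[:,2],[50,95,99]))
cv2.imwrite('pics/c7.png',cv2.resize(im[190:330,320:450],None,fx=4.2,fy=4.2,interpolation=cv2.INTER_CUBIC)[:,:,::-1])
E
```

```text
[ 0.64230138 -0.02912121  0.06144862] 0.011119048410895125 58.32519829273224 [-1.25717818  5.1454637  -0.32866466] [0.83488297 0.14160684 0.06150777]
192 [0.04188406 0.06014084 0.06162967]
133 [0.03885187 0.04728364 0.0480051 ]
```

View pics/c7.png

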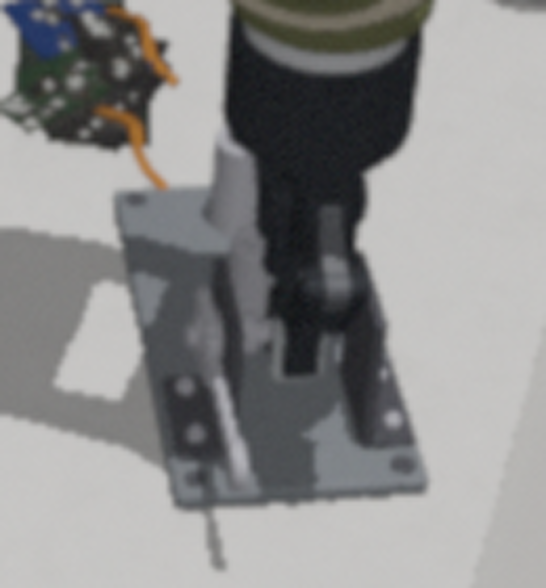

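The grip is 58 N at 11 mm opening, so the pads lie flat on the bar. The spanner end has risen to about (240,480), and both bushes are still seated. I'll hand in.

```bash
python3 -c "
from rig import env
print(env.close_job())"
```

```text
the job is handed in; nothing more can be done
None
```

Job handed in at about 14 s, with no verdict returned: both bushes were measured seated on the pins of their own length and let go, and the bolt head is held at about 58 N. The 11 mm jaw opening and the raised spanner show the bar upright; the bolt angle itself was not measured.

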